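Roll the sealed wooden pattern onto the tape line

ROBOT

A 6-joint arm with a two-finger parallel gripper is mounted at the origin on the work surface. World frame = base frame: x ahead of the robot, y to its left, z up, the work surface at z = 0. Lengths are in m, angles in rad, forces in N, time in s.
With the tool pointing down it reaches from about 0.375 to 0.925 m from the base axis. Payload 5.7 kg.
Tool frame: the origin (TCP) lies midway between the tips of the shut fingers; the grasp point (between the pads) lies 19 mm behind it; z points along the fingers, x is the direction in which the jaws open and shut, and the axes are right-handed (so a half turn about z gives the same grasp; the last joint's range is limited). The gripper opens to 88 mm and grips with 3 to 60 N. Pads are 20 mm wide; open, the fingers measure 115 mm over their backs; the gripper's body (75 mm by 178 mm) begins 61 mm behind the grasp point.
Start: joints at [1.022, 0.359, 1.51, -0, 1.272, -0.115], TCP at [0.252, 0.544, 0.223] pointing down, gripper open.
Joint ranges: [-2.97, 2.97], [-1.01, 2.36], [0.21, 2.38], [-0.96, 4.11], [0.2, 2.71], [-2.98, 2.98]. Speed limits (rad/s): [2.39, 2.39, 3.14, 3.14, 3.14, 3.14].

INTERFACE

Orientations are given as a rotation vector (axis times angle).
In Python, from workcell import ctrl gives the robot as it stands.
- The arm moves only by the tool move_arm, never from a script. Its argument "steps" is a list of rows, each an object of numbers: "x", "y", "z": the shift along the tool's x, y, z in cm; "turn": the turn about the tool's z in degrees. In form: [{"x": .., "y": .., "z": .., "turn": ..}, ...]. A call has 1 to 5 rows; each row shifts and turns the pose as measured when the row begins, along the tool's axes as they then stand; what a row does not reach is not made up. A row lasts 1/8 s, in which the tool goes at most 62.5 mm and 10.7 degrees, less where a joint would pass 70% of its speed; a pose out of reach is approached as far as the arm can. A call with a gripper value outside its range is refused whole. "grip" is the opening, from -1 (shut) to 1 (fully open), set as the call begins (left out, the last holds). The fingers move at their own pace and stop on an object; "grip_force" is the grip in N (left out, the last holds). Time passes only in rows, so rows that do not move let the fingers close. It gives the time, the measured TCP pose, the force and the opening at its end, in the units of the state.
- ctrl.sense(): the state, without advancing time (a new reading comes with each control period).
- ctrl.camera(name): name is "scene" or "side" or "wrist"; returns a dict with "color" (400x640x3 uint8, red, green, blue), "fx", "fy", "cx", "cy" (pixels), "R" (3x3) and "t" (3): a world point X has camera coordinates R X + t. Camera axes: x right, y down, z forward; pixel columns grow to the right and rows downward; lengths in m; the calibration is good to about 2 mm. A picture is of the moment at which its call begins. There is no depth.
- ctrl.job_done(): hands the job in, once; it reports no verdict.
The state is a dict: "t": time; "qpos": joint angles; "qvel": joint speeds; "effort": joint torques, N m; "ee_pos": TCP position; "tool_rot": TCP orientation; "force": force on the tool from outside, world axes, zero at the start; "ft_torque": the same for the moment, N m; "grip_width": finger opening in m.
Only numpy, scipy, OpenCV 4.12 (cv2) and the standard library are available. Lean on these libraries where they do the work, as an engineer would, in place of code of your own. Each camera call takes 0.05 s, during which the arm holds its last target. There are 200 camera calls.

TASK

The turned wooden pattern on the work board is freshly sealed, so do not pick it up or drag it across: with the fingertips, push its top sideways so that it rolls over the board, bit by bit, until it lies along the strip of masking tape, resting on the tape with the strip running under it from end to end. Leave it lying still there, and leave the mould block, the cup, the jar and the bolt cutters where they are.

Things in the scene. Friction and masses are not known exactly. Their poses are not given: they have to be found in the camera images.
- roller_center (a point): Centre (on the axis, half-way along, 30 mm above the board) of the wooden pattern: a pale beech cylinder, 60 mm in diameter, 160 mm long, with an 18 mm spigot 12 mm long in each end, lying on the board; about 0.32 kg. x runs along its axis; y and z turn as it rolls (z up at the start). It stops within a few mm of a slow push.
- line_center (a point): Centre of the strip of pale masking tape, flush on top of the brown work board (460 x 640 mm, fixed, top 6 mm above the bench). The tape is 260 mm long along x, 16 mm wide along y; z up. The pattern starts 100 to 150 mm to one side of it, within 0.05 rad of parallel, and keeps its heading as it rolls. A fingertip that bears on its top moves twice as far as the pattern.
- mould: Bystander: reddish rubber mould block, 70 x 50 x 34 mm, on the board on the other side of the tape from the pattern. Origin at the centre of its underside, x along its length, z up.
- cup: Bystander: white cup, 72 mm in diameter at the rim and 75 mm tall, near a far corner of the board. Origin at the centre of its underside, z up.
- jar: Bystander: glass jar with a steel cap, 64 mm in diameter and 85 mm tall, near the other far corner of the board. Origin at the centre of its underside, z up.
- cutters: Bystander: pair of bolt cutters lying flat on the bench to the robot's right of the board, about 370 mm long and 24 mm thick. Origin under their middle, x along their length towards the jaws, z up.
Not all that is in view belongs to the job. Of the things like the part that bears roller_center, leave any that is green or yellow; of the rest the larger one is meant.

How it is judged:
By the outcome, as a careful person would: the job done as asked, in the order asked, and still so for the second after the job is handed in, with the robot touching nothing.
It also fails if it takes over 48 s, if anything falls off the work surface, if the arm or the gripper's body presses on something with over 40 N, if the wrist force passes 120 N, or if a joint passes its speed limit or range.

## Working session

There is one attempt and no reset: what is moved stays moved. The work goes in short steps, Python scripts to look and compute and a tool call to move; the robot and the scene stay as the last step left them, time stands still between calls to the robot, and variables do not carry over. Pictures are saved under pics/ and viewed, on a budget of 10 in all, crops included, one or two more only if the job needs it, and the job is handed in when it is done.

Besides the shell and the picture viewer there is one more tool, called after "Request:" as a command line: name --argument value ..., lists and objects as JSON in quotes. move_arm: Moves the arm, as the interface text tells. Its arguments: {"type":"object","properties":{"steps":{"type":"array","items":{"type":"object","properties":{"x":{"type":"number"},"y":{"type":"number"},"z":{"type":"number"},"turn":{"type":"number"}}}},"grip":{"type":"number"},"grip_force":{"type":"number"}},"required":["steps"]}

```bash
mkdir -p pics; cat > h.py <<'E'
import numpy as np,cv2
from workcell import ctrl
def ray(c,u,v,z):
    R=np.array(c["R"]);t=np.array(c["t"])
    o=-R.T@t; d=R.T@np.array([(u-c["cx"])/c["fx"],(v-c["cy"])/c["fy"],1])
    return o+d*(z-o[2])/d[2]
def proj(c,X):
    p=np.array(c["R"])@np.array(X)+np.array(c["t"]);return c["fx"]*p[0]/p[2]+c["cx"],c["fy"]*p[1]/p[2]+c["cy"]
def save(c,n): cv2.imwrite(n,cv2.cvtColor(c["color"],cv2.COLOR_RGB2BGR))
E
python3 - <<'E'
from h import *
import pickle
for n in("scene","side"):
    c=ctrl.camera(n);save(c,f"pics/{n}0.png");pickle.dump(c,open(n+"0.pkl","wb"));print(n,-np.array(c["R"]).T@np.array(c["t"]),c["fx"])
s=ctrl.sense();print(s["t"],s["ee_pos"],s["tool_rot"],s["grip_width"],s["force"])
E
```

```text
scene [1.44834609 0.47921648 1.40972779] 515.8872043720279
side [ 0.071897   -0.8086345   0.69128671] 378.2680701954758
0.1 [0.25187614 0.54387891 0.22190612] [ 2.64683875e+00  1.69093968e+00 -2.33314714e-03] 0.08788530490778598 [-0.67507289  0.2143561   0.25575859]
```

View pics/scene0.png

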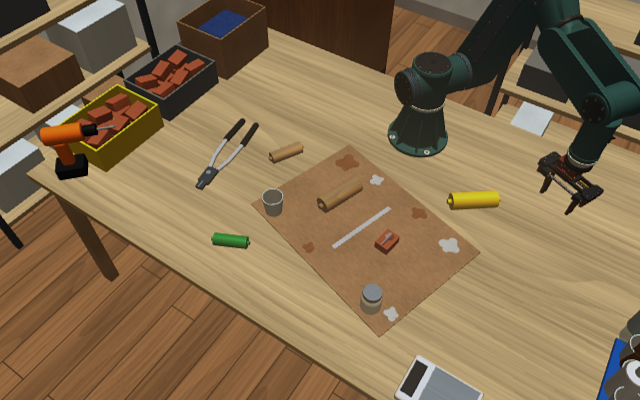

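View pics/side0.png

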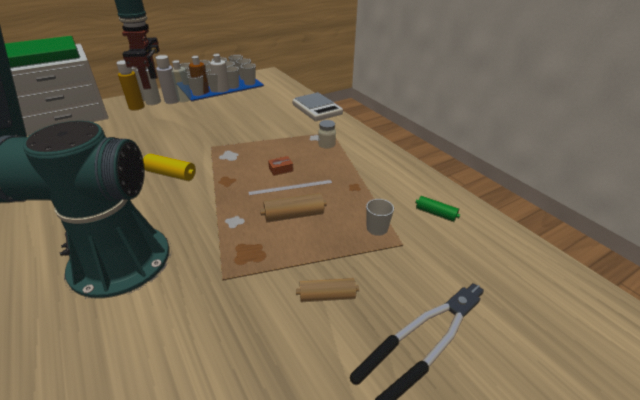

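Beech cylinders: scene (340,195) on the board and a smaller one at (286,152) on the bench. Green (230,240) and yellow (473,200) are excluded. The larger beech one, on the board next to the tape, fits the description. I'll confirm it in a crop.

```bash
python3 - <<'E'
from h import *
import pickle
a=pickle.load(open("scene0.pkl","rb"));b=pickle.load(open("side0.pkl","rb"))
A=a["color"][130:280,250:450];B=b["color"][130:280,200:400]
im=np.vstack([cv2.resize(i,(800,600),interpolation=cv2.INTER_CUBIC) for i in(A,B)])
im=np.hstack([cv2.resize(i,(400,300)) for i in(A,B)])
big=cv2.resize(A[0:110,10:160],(800,587),interpolation=cv2.INTER_CUBIC)
cv2.imwrite("pics/crop0.png",big[...,::-1])
# tape
for c,(u,v,r) in((a,(362,228,35)),(b,(290,187,48))):
    hsv=cv2.cvtColor(c["color"],cv2.COLOR_RGB2HSV)
    m=((hsv[...,1]<70)&(hsv[...,2]>130)).astype(np.uint8)
    n,l,st,ce=cv2.connectedComponentsWithStats(m)
    k=l[v-4:v+5,u-4:u+5];k=k[k>0];k=np.bincount(k).argmax()
    ys,xs=np.where(l==k)
    P=np.array([ray(c,x,y,.006)[:2] for x,y in zip(xs,ys)])
    (cx,w,an)=cv2.minAreaRect((P*1000).astype(np.float32));print("tape",st[k],cx,w,an)
    mu=P.mean(0);U=np.linalg.svd(P-mu)[2][0] if len(P)<3000 else None
    print(mu,U,np.ptp((P-mu)@U))
E
```

```text
tape [332 206  59  43 323] (503.7030029296875, 43.75202178955078) (17.247337341308594, 259.7444763183594) 73.19194030761719
[0.50779308 0.04255012] [ 0.95736048 -0.28889601] 0.25974805966977466
tape [248 180  84  15 324] (504.9176025390625, 43.34748077392578) (20.80489730834961, 261.61810302734375) 73.22038269042969
[0.50147975 0.0442582 ] [-0.9577203   0.28770092] 0.2616170225570933
```

View pics/crop0.png

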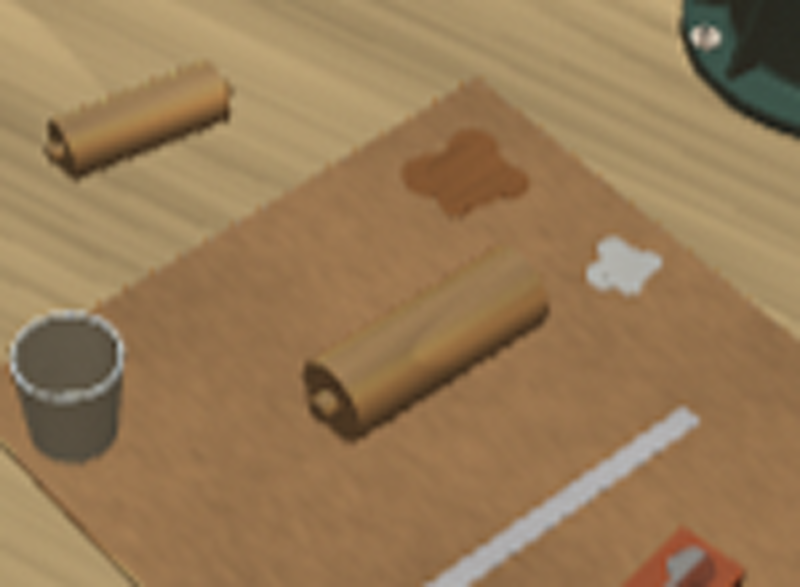

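The crop confirms it: the larger beech cylinder with an end spigot sits on the board at scene (340,195), and the tape starts below it at scene (390,208).

```bash
cat >> h.py <<'E'
T0=np.array([.504,.0435]);U=np.array([.9573,-.289]);N=np.array([.289,.9573])
def tf(p): d=np.array(p)[:2]-T0;return (d@U*1000).round(1),(d@N*1000).round(1)
E
python3 - <<'E'
from h import *
import pickle
a=pickle.load(open("scene0.pkl","rb"));b=pickle.load(open("side0.pkl","rb"))
for c,u,v in((a,321.0,205.3),(b,263.5,210.5),(b,325,205)):
    p=ray(c,u,v,.036);print(p[:2].round(4),tf(p))
# mould, cup, jar approx
for n,u,v in(("mould",387,245),("cup",272,213),("jar",371,307)):print(n,tf(ray(a,u,v,.01)))
import cv2
B=cv2.resize(b["color"][170:230,240:350],(800,436),interpolation=cv2.INTER_CUBIC);cv2.imwrite("pics/crop1.png",B[...,::-1])
s=ctrl.sense();print(s["ee_pos"])
E
```

```text
[ 0.5245 -0.1077] (np.float64(63.3), np.float64(-138.8))
[ 0.3702 -0.054 ] (np.float64(-100.0), np.float64(-132.0))
[ 0.5269 -0.1203] (np.float64(69.3), np.float64(-150.2))
mould (np.float64(-10.0), np.float64(110.2))
cup (np.float64(200.9), np.float64(-235.4))
jar (np.float64(184.7), np.float64(239.4))
[0.25187614 0.54387891 0.22190612]
```

View pics/crop1.png

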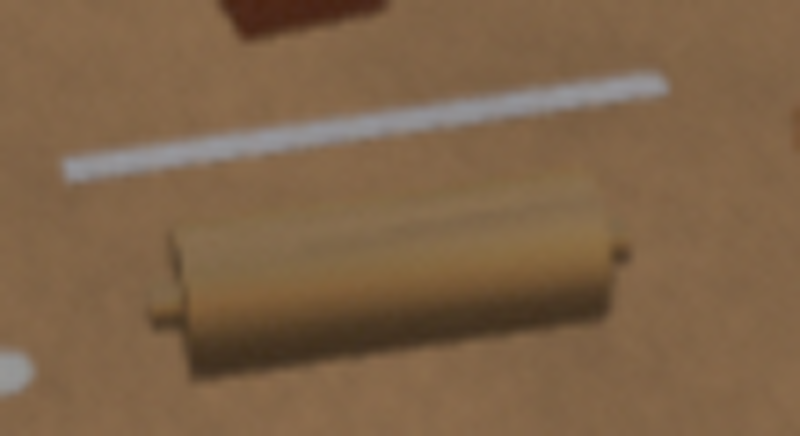

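Request:
move_arm --steps '[{"x":-4.4,"y":4.0},{"x":-4.4,"y":4.0},{"x":-4.4,"y":4.0},{"x":-4.4,"y":4.0},{"x":-4.4,"y":4.0}]' --grip 1

```text
validation failed for argument at $.st...
```

Request:
move_arm --steps '[{"x":-4.4,"y":4.0},{"x":-4.4,"y":4.0},{"x":-4.4,"y":4.0},{"x":-4.4,"y":4.0},{"x":-4.4,"y":4.0}]'

```text
validation failed for argument at $.st...
```

Request:
move_arm --steps '[{"turn":10.5},{"turn":10.5},{"turn":10.5},{"turn":10.5},{"turn":10.5}]'

```text
validation failed for argument at $.st...
```

Request:
move_arm --steps '[{"turn":10},{"turn":10},{"turn":10},{}]'

```text
validation failed for argument at $.st...
```

Perhaps each row needs all four numbers.

Request:
move_arm --steps '[{"x":-4.4,"y":4.0,"z":0,"turn":0},{"x":-4.4,"y":4.0,"z":0,"turn":0},{"x":-4.4,"y":4.0,"z":0,"turn":0},{"x":-4.4,"y":4.0,"z":0,"turn":0},{"x":-4.4,"y":4.0,"z":0,"turn":0}]' --grip 1

```text
t: 0.72
ee_pos: [0.3423, 0.2561, 0.2203]
tool_rot: [2.64, 1.701, -0.002]
force: [1.2, 0.2, 0.5]
grip_width: 0.0879
```

Request:
move_arm --steps '[{"x":-4.4,"y":4.0,"z":0,"turn":0},{"x":-4.4,"y":4.0,"z":0,"turn":0},{"x":-4.4,"y":4.0,"z":0,"turn":0},{"x":-4.4,"y":4.0,"z":0,"turn":0},{"x":-4.4,"y":4.0,"z":0,"turn":0}]'

```text
t: 1.35
ee_pos: [0.4344, -0.0362, 0.2206]
tool_rot: [2.639, 1.702, 0.0]
force: [1.5, 0.3, 0.1]
grip_width: 0.0881
```

Request:
move_arm --steps '[{"x":0,"y":0,"z":0,"turn":10.5},{"x":0,"y":0,"z":0,"turn":10.5},{"x":0,"y":0,"z":0,"turn":10.5},{"x":0,"y":0,"z":0,"turn":10.5},{"x":0,"y":0,"z":0,"turn":10.5}]'

```text
t: 1.98
ee_pos: [0.4346, -0.0421, 0.2193]
tool_rot: [3.124, 0.322, -0.002]
force: [-0.5, 0.6, 0.3]
grip_width: 0.0881
```

Request:
move_arm --steps '[{"x":0,"y":0,"z":0,"turn":10},{"x":0,"y":0,"z":0,"turn":10},{"x":0,"y":0,"z":0,"turn":10},{"x":0,"y":0,"z":0,"turn":0}]'

```text
t: 2.48
ee_pos: [0.4331, -0.0418, 0.2182]
tool_rot: [3.096, -0.523, -0.006]
force: [0.0, 0.4, -0.0]
grip_width: 0.0878
```

```bash
cat >> h.py <<'E'
from scipy.spatial.transform import Rotation as Ro
def st():
    s=ctrl.sense();M=Ro.from_rotvec(s["tool_rot"]).as_matrix()
    print("t",round(s["t"],2),"tcp u,n mm",tf(s["ee_pos"]),"z",np.round(s["ee_pos"][2],4),"yaw-tape deg",np.degrees(np.arctan2(M[1,0],M[0,0])-np.arctan2(U[1],U[0])).round(2),"y-axis",M[:,1].round(3),"zax",M[:,2].round(3),"F",np.round(s["force"],1))
E
python3 - <<'E'
from h import *
st()
import pickle
c=ctrl.camera("wrist");save(c,"pics/w0.png");pickle.dump(c,open("w0.pkl","wb"))
b=pickle.load(open("side0.pkl","rb"))
for u,v in((261,211.6),(325.5,203.8)):print(tf(ray(b,u,v,.036)))
E
```

```text
t 2.48 tcp u,n mm (np.float64(-43.2), np.float64(-102.1)) z 0.2182 yaw-tape deg -2.38 y-axis [-0.328 -0.945  0.002] zax [-0.004 -0.001 -1.   ] F [ 0.   0.4 -0. ]
(np.float64(-107.2), np.float64(-135.0))
(np.float64(72.1), np.float64(-145.4))
```

View pics/w0.png

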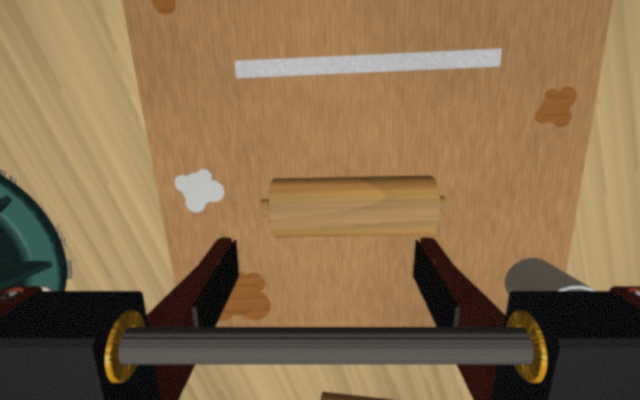

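```bash
python3 - <<'E'
from h import *
import pickle
c=pickle.load(open("w0.pkl","rb"))
for u,v,z in((261,208,.036),(444.5,203,.036),(235.5,69.5,.006),(501,57.5,.006)):
    p=ray(c,u,v,z);print(p[:2].round(4),tf(p))
p=np.array([ray(c,u,v,.036) for u,v in((261,208),(444.5,203))])
# axis from silhouette edges of barrel: edge rays; mean angle plane through camera
E
```

```text
[ 0.3591 -0.0526] (np.float64(-110.9), np.float64(-133.9))
[ 0.5367 -0.1084] (np.float64(75.2), np.float64(-135.9))
[0.3809 0.0819] (np.float64(-128.9), np.float64(1.2))
[0.6309 0.007 ] (np.float64(132.0), np.float64(1.7))
```

Request:
move_arm --steps '[{"x":1.3,"y":2.1,"z":0,"turn":-1.8},{"x":1.3,"y":2.1,"z":4.5,"turn":0},{"x":0,"y":0,"z":4.5,"turn":0},{"x":0,"y":0,"z":4,"turn":0},{"x":0,"y":0,"z":0,"turn":0}]'

```text
t: 3.15
ee_pos: [0.4469, -0.0921, 0.0862]
tool_rot: [3.109, -0.44, 0.001]
force: [-0.4, 0.8, 0.2]
grip_width: 0.0878
```

```bash
python3 -c "
from h import *
st()"
```

```text
t 3.15 tcp u,n mm (np.float64(-15.5), np.float64(-146.3)) z 0.0862 yaw-tape deg 0.69 y-axis [-0.277 -0.961  0.002] zax [ 0.    -0.002 -1.   ] F [-0.4  0.8  0.2]
```

Request:
move_arm --steps '[{"x":0,"y":-0.3,"z":1.5,"turn":1},{"x":0,"y":0,"z":0.4,"turn":0},{"x":0,"y":0,"z":0.2,"turn":0}]'

```text
t: 3.52
ee_pos: [0.4504, -0.09, 0.0682]
tool_rot: [3.105, -0.458, 0.008]
force: [-0.5, 1.1, 0.2]
grip_width: 0.0877
```

Request:
move_arm --steps '[{"x":0,"y":0,"z":0.2,"turn":0},{"x":0,"y":0,"z":0.2,"turn":0}]'

```text
t: 3.78
ee_pos: [0.4515, -0.0904, 0.066]
tool_rot: [3.105, -0.456, 0.012]
force: [-1.8, -0.0, 15.2]
grip_width: 0.0878
```

Request:
move_arm --steps '[{"x":0,"y":-0.8,"z":0.1,"turn":0},{"x":0,"y":-0.8,"z":0.1,"turn":0},{"x":0,"y":-0.8,"z":0.1,"turn":0}]'

```text
t: 4.15
ee_pos: [0.4588, -0.0676, 0.0662]
tool_rot: [3.104, -0.456, 0.014]
force: [-1.6, 0.3, 11.3]
grip_width: 0.0875
```

```bash
python3 -c "
from h import *
st();save(ctrl.camera('wrist'),'pics/w1.png')"
```

```text
t 4.15 tcp u,n mm (np.float64(-11.2), np.float64(-119.4)) z 0.0662 yaw-tape deg 0.08 y-axis [-0.288 -0.958  0.003] zax [ 0.008 -0.005 -1.   ] F [-1.6  0.3 11.3]
```

View pics/w1.png

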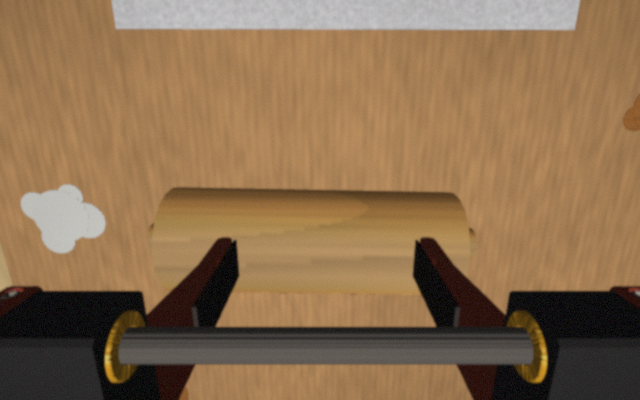

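Request:
move_arm --steps '[{"x":0,"y":-1.0,"z":0.1,"turn":0},{"x":0,"y":0,"z":0,"turn":0},{"x":0,"y":0,"z":-0.8,"turn":0},{"x":-0.3,"y":1.9,"z":0,"turn":0},{"x":0,"y":0,"z":0,"turn":0}]'

```text
t: 4.82
ee_pos: [0.4546, -0.0749, 0.0764]
tool_rot: [3.104, -0.454, 0.019]
force: [-0.1, -0.1, 0.3]
grip_width: 0.0876
```

```bash
cat >> h.py <<'E'
def look(show=None):
    """wrist view: roller edges + tape edges -> n position of the roller axis at both ends"""
    st();c=ctrl.camera("wrist");hsv=cv2.cvtColor(c["color"],cv2.COLOR_RGB2HSV)
    if show: save(c,show)
    return c,hsv
E
python3 -c "
from h import *
c,h=look('pics/w2.png')
print([ (int(v),*map(int,h[v,320])) for v in range(150,320,4)])"
```

```text
t 4.83 tcp u,n mm (np.float64(-13.1), np.float64(-127.7)) z 0.0764 yaw-tape deg 0.16 y-axis [-0.286 -0.958  0.003] zax [ 0.011 -0.006 -1.   ] F [-0.1 -0.1  0.3]
[(150, 15, 128, 169), (154, 15, 125, 173), (158, 15, 128, 178), (162, 15, 133, 144), (166, 16, 147, 104), (170, 16, 154, 124), (174, 16, 156, 141), (178, 17, 158, 153), (182, 16, 153, 167), (186, 17, 147, 160), (190, 17, 140, 166), (194, 18, 136, 171), (198, 18, 132, 174), (202, 17, 130, 172), (206, 17, 123, 179), (210, 17, 123, 179), (214, 17, 118, 166), (218, 17, 117, 155), (222, 17, 120, 157), (226, 17, 118, 166), (230, 17, 115, 171), (234, 17, 117, 176), (238, 17, 117, 174), (242, 17, 118, 171), (246, 17, 119, 169), (250, 17, 122, 171), (254, 19, 130, 171), (258, 18, 140, 173), (262, 16, 141, 159), (266, 15, 127, 177), (270, 15, 122, 173), (274, 15, 122, 172), (278, 15, 125, 170), (282, 15, 123, 170), (286, 16, 124, 173), (290, 16, 129, 172), (294, 16, 124, 171), (298, 16, 125, 169), (302, 15, 122, 171), (306, 15, 125, 171), (310, 16, 128, 178), (314, 16, 125, 183), (318, 15, 125, 187)]
```

```bash
cat >> h.py <<'E'
def axis(c,u,v1,v2):
    d=lambda v:(lambda x:x/np.linalg.norm(x))(np.array([(u-c["cx"])/c["fx"],(v-c["cy"])/c["fy"],1]))
    b=d(v1)+d(v2);b/=b[2]
    return tf(ray(c,b[0]*c["fx"]+c["cx"],b[1]*c["fy"]+c["cy"],.036))
E
python3 -c "
from h import *
c,h=look()
print(axis(c,320,164,264))
for u in (250,390):
  print(u,[ (int(v),int(h[v,u,1])) for v in list(range(156,174,2))+list(range(252,272,2))])"
```

```text
t 4.88 tcp u,n mm (np.float64(-12.8), np.float64(-127.2)) z 0.0764 yaw-tape deg 0.16 y-axis [-0.286 -0.958  0.002] zax [ 0.012 -0.006 -1.   ] F [-0.1  0.1  0.4]
(np.float64(-15.8), np.float64(-118.4))
250 [(156, 126), (158, 127), (160, 122), (162, 136), (164, 149), (166, 149), (168, 160), (170, 158), (172, 161), (252, 128), (254, 134), (256, 138), (258, 143), (260, 147), (262, 143), (264, 129), (266, 127), (268, 125), (270, 128)]
390 [(156, 127), (158, 122), (160, 125), (162, 126), (164, 125), (166, 147), (168, 159), (170, 153), (172, 157), (252, 122), (254, 123), (256, 128), (258, 134), (260, 137), (262, 146), (264, 148), (266, 126), (268, 122), (270, 128)]
```

Request:
move_arm --steps '[{"x":0,"y":0,"z":1.1,"turn":0},{"x":0,"y":-1.0,"z":0.1,"turn":0},{"x":0,"y":-1.0,"z":0.1,"turn":0},{"x":0,"y":-1.0,"z":0.1,"turn":0},{"x":0,"y":-1.0,"z":0.1,"turn":0}]'

```text
t: 5.55
ee_pos: [0.4692, -0.035, 0.0659]
tool_rot: [3.104, -0.452, 0.024]
force: [-1.6, 1.1, 14.7]
grip_width: 0.0879
```

Request:
move_arm --steps '[{"x":0,"y":0,"z":0,"turn":0},{"x":0,"y":0,"z":-0.9,"turn":0},{"x":-0.2,"y":2.0,"z":0,"turn":0},{"x":0,"y":0,"z":0,"turn":0}]'

```text
t: 6.05
ee_pos: [0.4619, -0.0515, 0.0747]
tool_rot: [3.105, -0.448, 0.023]
force: [-0.0, 0.6, 0.1]
grip_width: 0.0874
```

```bash
cat >> h.py <<'E'
def edges(c,h):
    for u in(250,320,390):
        m=(cv2.blur(h[...,1],(9,3))[:,u]>138);k=[v for v in range(100,330) if m[v]]
        print(u,k[0],k[-1],axis(c,u,k[0],k[-1]))
E
python3 -c "
from h import *
c,h=look();edges(c,h)"
```

```text
t 6.05 tcp u,n mm (np.float64(-12.9), np.float64(-103.1)) z 0.0747 yaw-tape deg 0.37 y-axis [-0.283 -0.959  0.002] zax [ 0.014 -0.006 -1.   ] F [-0.   0.6  0.1]
250 168 267 (np.float64(-57.7), np.float64(-95.9))
320 169 268 (np.float64(-15.9), np.float64(-96.5))
390 171 269 (np.float64(26.2), np.float64(-97.3))
```

Request:
move_arm --steps '[{"x":0,"y":0.2,"z":1.0,"turn":0},{"x":0,"y":-1.0,"z":0.1,"turn":0},{"x":0,"y":-1.0,"z":0.1,"turn":0},{"x":0,"y":-1.0,"z":0.1,"turn":0},{"x":0,"y":-1.0,"z":0.1,"turn":0}]'

```text
t: 6.72
ee_pos: [0.4757, -0.0134, 0.0659]
tool_rot: [3.105, -0.448, 0.028]
force: [-2.0, 1.5, 12.1]
grip_width: 0.0879
```

Request:
move_arm --steps '[{"x":0,"y":0,"z":0,"turn":0},{"x":0,"y":0,"z":-0.9,"turn":0},{"x":-0.2,"y":2.2,"z":0,"turn":0.3},{"x":0,"y":0,"z":0,"turn":0}]'

```text
t: 7.22
ee_pos: [0.4679, -0.032, 0.0749]
tool_rot: [3.105, -0.454, 0.027]
force: [0.4, -0.0, -0.3]
grip_width: 0.088
```

```bash
python3 -c "
from h import *
c,h=look();edges(c,h)"
```

```text
t 7.22 tcp u,n mm (np.float64(-12.7), np.float64(-82.7)) z 0.0749 yaw-tape deg 0.17 y-axis [-0.286 -0.958  0.001] zax [ 0.017 -0.006 -1.   ] F [ 0.4 -0.  -0.3]
250 166 266 (np.float64(-57.3), np.float64(-74.4))
320 167 267 (np.float64(-15.6), np.float64(-75.1))
390 169 268 (np.float64(26.5), np.float64(-76.2))
```

Request:
move_arm --steps '[{"x":0,"y":0.1,"z":1.0,"turn":0},{"x":0,"y":-1.0,"z":0.1,"turn":0},{"x":0,"y":-1.0,"z":0.1,"turn":0},{"x":0,"y":-1.0,"z":0.1,"turn":0},{"x":0,"y":-1.0,"z":0.1,"turn":0}]'

```text
t: 7.9
ee_pos: [0.4826, 0.0078, 0.0661]
tool_rot: [3.105, -0.454, 0.033]
force: [-0.4, 1.4, 10.2]
grip_width: 0.0876
```

Request:
move_arm --steps '[{"x":0,"y":0,"z":0,"turn":0},{"x":0,"y":0,"z":-0.9,"turn":0},{"x":-0.2,"y":2.1,"z":0,"turn":0.2},{"x":0,"y":0,"z":0,"turn":0}]'

```text
t: 8.4
ee_pos: [0.475, -0.0095, 0.0749]
tool_rot: [3.106, -0.457, 0.033]
force: [0.5, 0.2, 0.2]
grip_width: 0.088
```

Request:
move_arm --steps '[{"x":0,"y":0.1,"z":1.0,"turn":0},{"x":0,"y":-1.0,"z":0.1,"turn":0},{"x":0,"y":-1.0,"z":0.1,"turn":0},{"x":0,"y":-1.0,"z":0.1,"turn":0},{"x":0,"y":-1.0,"z":0.1,"turn":0}]'

```text
t: 9.02
ee_pos: [0.4895, 0.0303, 0.066]
tool_rot: [3.107, -0.46, 0.038]
force: [-1.4, 0.7, 8.7]
grip_width: 0.0881
```

Request:
move_arm --steps '[{"x":0,"y":0,"z":0,"turn":0},{"x":0,"y":0,"z":-0.9,"turn":0},{"x":-0.2,"y":2.1,"z":0,"turn":0.2},{"x":0,"y":0,"z":0,"turn":0}]'

```text
t: 9.52
ee_pos: [0.482, 0.0131, 0.0747]
tool_rot: [-3.107, 0.462, -0.037]
force: [-0.0, -0.2, 0.6]
grip_width: 0.0878
```

```bash
python3 -c "
from h import *
c,h=look('pics/w3.png');edges(c,h)"
```

```text
t 9.53 tcp u,n mm (np.float64(-12.3), np.float64(-35.4)) z 0.0747 yaw-tape deg -0.14 y-axis [-0.291 -0.957 -0.004] zax [ 0.024 -0.003 -1.   ] F [-0.  -0.2  0.6]
250 175 272 (np.float64(-56.8), np.float64(-31.2))
320 175 272 (np.float64(-14.9), np.float64(-31.7))
390 175 273 (np.float64(27.4), np.float64(-32.4))
```

View pics/w3.png

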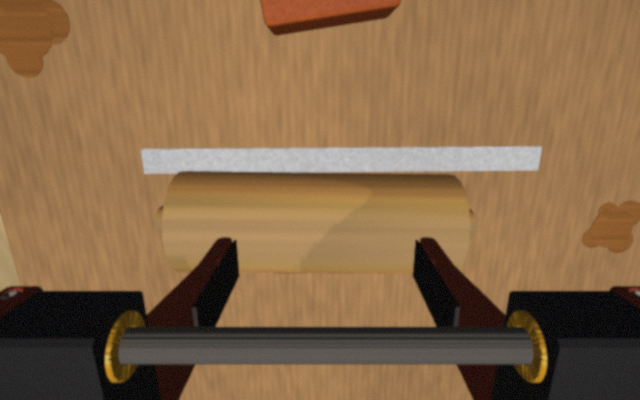

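```bash
python3 -c "
from h import *
c,h=look()
for u,v in((143,161),(541,158)):print(tf(ray(c,u,v,.006)))"
```

```text
t 9.57 tcp u,n mm (np.float64(-11.8), np.float64(-34.9)) z 0.0749 yaw-tape deg -0.13 y-axis [-0.291 -0.957 -0.005] zax [ 0.025 -0.003 -1.   ] F [-0.6  1.1 -0.4]
(np.float64(-128.7), np.float64(1.8))
(np.float64(133.2), np.float64(2.3))
```

Request:
move_arm --steps '[{"x":0,"y":0.5,"z":0.9,"turn":0},{"x":0,"y":-1.0,"z":0.1,"turn":0},{"x":0,"y":-1.0,"z":0.1,"turn":0},{"x":0,"y":-1.0,"z":0.1,"turn":0},{"x":0,"y":-1.0,"z":0.1,"turn":0}]'

```text
t: 10.25
ee_pos: [0.4955, 0.0486, 0.0665]
tool_rot: [-3.105, 0.463, -0.043]
force: [-2.0, 0.8, 11.2]
grip_width: 0.0879
```

Request:
move_arm --steps '[{"x":0,"y":0,"z":0,"turn":0},{"x":0,"y":0,"z":-0.9,"turn":0},{"x":-0.2,"y":1.6,"z":0,"turn":0},{"x":0,"y":0,"z":0,"turn":0}]'

```text
t: 10.75
ee_pos: [0.4882, 0.0341, 0.075]
tool_rot: [-3.105, 0.46, -0.042]
force: [-0.6, 0.4, -0.1]
grip_width: 0.0879
```

```bash
python3 -c "
from h import *
c,h=look('pics/w4.png');edges(c,h)
for u in (145,155,485,520):
  col=h[:,u].astype(int);k=[v for v in range(100,330) if col[v,1]<60];print(u,k[:1],k[-1:],len(k),k and tf(ray(c,u,(k[0]+k[-1])/2,.006)))"
```

```text
t 10.75 tcp u,n mm (np.float64(-12.4), np.float64(-13.6)) z 0.075 yaw-tape deg -0.05 y-axis [-0.29  -0.957 -0.006] zax [ 0.027 -0.002 -1.   ] F [-0.6  0.4 -0.1]
250 174 273 (np.float64(-56.8), np.float64(-9.4))
320 175 274 (np.float64(-14.9), np.float64(-10.4))
390 176 274 (np.float64(27.5), np.float64(-11.2))
145 [316] [329] 4 (np.float64(-145.0), np.float64(-98.2))
155 [182] [329] 27 (np.float64(-130.4), np.float64(-44.0))
485 [179] [329] 26 (np.float64(104.1), np.float64(-45.7))
520 [179] [329] 33 (np.float64(129.7), np.float64(-46.1))
```

Request:
move_arm --steps '[{"x":0,"y":0.4,"z":0.9,"turn":0},{"x":0,"y":-0.6,"z":0.1,"turn":0},{"x":0,"y":-0.6,"z":0.1,"turn":0},{"x":0,"y":-0.6,"z":0.1,"turn":0},{"x":0,"y":-0.4,"z":0.1,"turn":0}]'

```text
t: 11.42
ee_pos: [0.4955, 0.051, 0.0668]
tool_rot: [-3.103, 0.464, -0.045]
force: [-3.3, 0.1, 21.0]
grip_width: 0.0878
```

Request:
move_arm --steps '[{"x":0,"y":0,"z":0,"turn":0},{"x":0,"y":0,"z":0,"turn":0},{"x":0,"y":0,"z":-0.8,"turn":0},{"x":0,"y":1.0,"z":0,"turn":0},{"x":0,"y":0,"z":0,"turn":0}]'

```text
t: 12.05
ee_pos: [0.4915, 0.0407, 0.0745]
tool_rot: [-3.103, 0.464, -0.043]
force: [-0.1, -0.5, 0.4]
grip_width: 0.088
```

```bash
python3 -c "
from h import *
c,h=look('pics/w5.png');edges(c,h)"
```

```text
t 12.05 tcp u,n mm (np.float64(-11.1), np.float64(-6.3)) z 0.0745 yaw-tape deg -0.22 y-axis [-0.292 -0.956 -0.008] zax [ 0.028 -0.    -1.   ] F [-0.1 -0.5  0.4]
250 168 269 (np.float64(-55.3), np.float64(1.4))
320 169 269 (np.float64(-13.6), np.float64(0.5))
390 170 269 (np.float64(28.5), np.float64(-0.3))
```

View pics/w5.png

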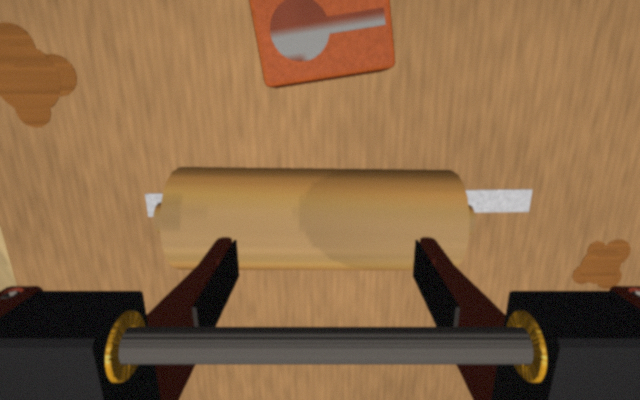

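Request:
move_arm --steps '[{"x":0,"y":0,"z":-4,"turn":0},{"x":0,"y":1,"z":-4,"turn":0},{"x":0,"y":1,"z":0,"turn":0},{"x":0,"y":0,"z":0,"turn":0}]'

```text
t: 12.6
ee_pos: [0.4824, 0.0208, 0.1545]
tool_rot: [-3.103, 0.466, -0.038]
force: [-0.8, -0.3, -0.5]
grip_width: 0.0879
```

```bash
python3 -c "
from h import *
c,h=look();C=c['color']
x0,y0=200,60
w=cv2.resize(C[y0:y0+180,x0:x0+240],(800,600),interpolation=cv2.INTER_CUBIC)
cv2.imwrite('pics/w6.png',w[...,::-1])
import pickle;pickle.dump(c,open('w6.pkl','wb'))
s=ctrl.camera('side');pickle.dump(s,open('s6.pkl','wb'));save(s,'pics/s6.png')"
```

```text
t 12.6 tcp u,n mm (np.float64(-14.2), np.float64(-27.9)) z 0.1545 yaw-tape deg -0.28 y-axis [-0.294 -0.956 -0.008] zax [ 0.025  0.    -1.   ] F [-0.8 -0.3 -0.5]
```

View pics/w6.png

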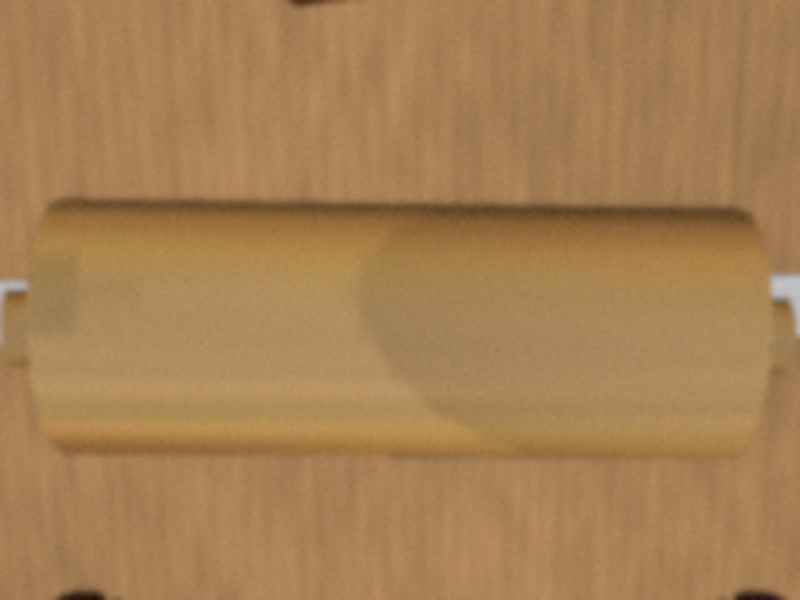

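```bash
python3 -c "
from h import *
import pickle
c=pickle.load(open('w6.pkl','rb'));f=lambda x,y:((x+.5)/3.333-.5+200,(y+.5)/3.333-.5+60)
for x,a,b in((100,201,452),(700,207,457)):
  u,v=f(x,a);print('axis',axis(c,u,v,f(x,b)[1]))
for x,y in((15,328),(787,327)):print('spigot',tf(ray(c,*f(x,y),.036)))
h=cv2.cvtColor(c['color'],cv2.COLOR_RGB2HSV)
for u in range(176,194,4):
  k=[v for v in range(120,200) if h[v,u,1]<75];print(u,k and (k[0],k[-1],tf(ray(c,u,np.mean([k[0],k[-1]]),.006))))
for u in range(446,478,6):
  k=[v for v in range(120,200) if h[v,u,1]<75];print(u,k and (k[0],k[-1],tf(ray(c,u,np.mean([k[0],k[-1]]),.006))))
"
```

```text
axis (np.float64(-87.2), np.float64(2.3))
axis (np.float64(56.1), np.float64(-0.2))
spigot (np.float64(-107.2), np.float64(2.4))
spigot (np.float64(77.0), np.float64(1.2))
176 []
180 []
184 []
188 (145, 152, (np.float64(-129.7), np.float64(5.8)))
192 (144, 163, (np.float64(-126.8), np.float64(1.4)))
446 (142, 160, (np.float64(95.8), np.float64(1.9)))
452 (142, 160, (np.float64(101.1), np.float64(1.8)))
458 (142, 160, (np.float64(106.5), np.float64(1.8)))
464 (142, 160, (np.float64(111.8), np.float64(1.8)))
470 (142, 160, (np.float64(117.2), np.float64(1.7)))
476 (142, 160, (np.float64(122.6), np.float64(1.7)))
```

Request:
move_arm --steps '[{"x":0,"y":0,"z":-3,"turn":0},{"x":0,"y":0,"z":-3,"turn":0},{"x":0,"y":0,"z":0,"turn":0},{"x":0,"y":0,"z":0,"turn":0}]'

```text
t: 13.2
ee_pos: [0.4782, 0.0225, 0.21]
tool_rot: [-3.103, 0.465, -0.022]
force: [-0.1, -0.1, -0.7]
grip_width: 0.0877
```

```bash
python3 -c "
from h import *
st();s=ctrl.camera('side');save(s,'pics/s7.png')"
```

```text
t 13.2 tcp u,n mm (np.float64(-18.6), np.float64(-27.6)) z 0.21 yaw-tape deg -0.24 y-axis [-0.293 -0.956 -0.006] zax [ 0.014  0.002 -1.   ] F [-0.1 -0.1 -0.7]
```

View pics/s7.png

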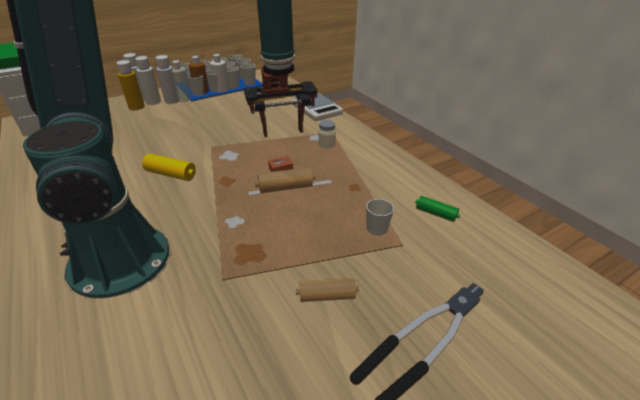

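The side view shows the pattern on the tape at (288,181), with tape showing beyond both ends. The mould, cup, jar, cutters and other cylinders are at the same pixels as before, and the gripper is clear.

```bash
python3 -c "
from h import *
print(ctrl.job_done())"
```

```text
the job is handed in; nothing more can be done
None
```

The larger beech pattern now lies along the masking tape, and I handed the job in at about 13 s. I rolled it about 135 mm in seven short strokes, with the open fingertips bearing lightly on its top (readings up to about 21 N). It was never gripped.

- **Position:** the last close wrist-camera look put the pattern's axis about 0.4 mm from the tape's centreline at mid-length. At the ends it is about 2 mm off, against the tape's 8 mm half-width.
- **Rest:** the pattern was on the tape, with tape showing past both ends, in the final side view about 0.6 s after that look. The gripper was well clear. I did not measure its position a second time, so stillness rests on that view.
- **Bystanders:** by eye in the side view, the mould block, cup, jar, bolt cutters and the other cylinders are where they started.
- **Disagreements:** for the pattern's starting heading, the side camera suggested about 0.056 rad off parallel and the wrist camera about 0.011 rad. I used the wrist camera. In the last look the spigot tips and the barrel edges differed by about 1.5 mm at the far end. Both leave the pattern within the tape's width.

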